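# Change the analyser over from the yellow to the blue reagent

### The job

Change the analyser over from the yellow reagent to the blue one. First press the yellow bottle's push-pull cap down fully shut; then lift the clear dust cover off the blue bottle and set it down, without dropping it, open end down and wholly on the green mat; and last pull the blue cap up until it is fully open. Leave the red cap at the height where it is, and do not disturb the cuvette rack or the tip box.

Things in the scene. Friction and masses are not known exactly. Their poses are not given: they have to be found in the camera images.
- analyser: white bench-top analyser, fixed, 260 (x) x 340 (y) mm, flat deck 75 mm above the bench with a dark panel; origin at the centre of its underside. Three bottles stand sunk in the deck in a row along its y axis, 100 mm apart (5 mm beyond the centre in x), in any colour order. At the far edge of the deck (x = +102 mm, y = 50 to 130 mm) a white paper-roll bulge rises 18 mm above the deck
- yellow_cap_top (a point): centre of the top face of the yellow push-pull cap: an upright ribbed cylinder 34 mm in diameter (about 36 over its ribs) and 60 mm tall, on a white stem. Shut, its top is 70 mm above the deck (145 mm above the bench); fully open, 40 mm higher. It starts half to fully open
- yellow_cap (a joint): lift of the yellow cap in m: 0 shut, 0.040 fully open at its stop; captive, it does not come off. It clicks home by itself in about the last 5 mm at each end and stays where it is left at half height; about 10 N starts it out of either end
- blue_cap_top (a point): centre of the top face of the blue cap, of the same shape and size; it starts shut, under the dust cover
- blue_cap (a joint): lift of the blue cap in m, as for the yellow one
- red_cap_top (a point): centre of the top face of the red cap, of the same shape and size; it starts part open and must stay as it is
- red_cap (a joint): lift of the red cap in m, as for the yellow one
- cover: loose clear plastic dust cover, about 0.12 kg: an upside-down cup, outside diameter 58 mm, inside 52 mm, 84 mm tall, 80 mm deep inside, with a white knob on top. It stands on the deck over the blue cap, open end down. Origin at the centre of its open rim (underside), z up to the knob
- cover_knob (a point): centre of the top of the cover's white knob, 114 mm above the cover's underside; the knob is an upright cylinder 24 mm in diameter, its side 26 mm tall below this point
- mat: green square mat fixed on the bench, 160 x 160 mm, 4 mm thick; origin at the centre of its underside
- cuvettes: bystander: grey rack with a row of clear cuvettes lying on the analyser's deck on the robot's side of the bottles, 30 x 100 mm, 28 mm tall; origin at the centre of its underside
- tip_box: bystander: blue box of pipette tips on the bench, 120 x 85 mm, 61 mm tall; origin at the centre of its underside
There are look-alikes about, which are no part of the job. Of the things that look like the part that bears yellow_cap_top, the smaller one is meant.

How it is judged (in metres and radians):
On the way, in this order (a step that is already met when the one before it is completed fails the run):
1. the yellow cap is pressed fully shut (value of joint yellow_cap below 0.004 m), for 0.2 s.
2. the dust cover stands open end down, wholly on the green mat (x of cover in the frame of mat between -0.054 and 0.054 m and y of cover in the frame of mat between -0.054 and 0.054 m and z of cover in the frame of mat below 0.008 m and angle between cover's own z axis and vertical below 0.1 rad and linear speed of cover below 0.03 m/s), for 0.2 s.
3. the blue cap is pulled fully open (value of joint blue_cap above 0.035 m), for 0.2 s.
At the end, for the whole second after the job is handed in: The yellow cap is shut (lift under 4 mm) and the blue cap fully open (lift over 35 mm); the red cap is within 6 mm of where it started; the dust cover stands at rest and upright (within 0.1 rad), open end down and wholly on the green mat (its centre within 54 mm of the mat's centre along each side) (all of step 2 and value of joint yellow_cap below 0.004 m and value of joint blue_cap above 0.035 m and distance of red_cap_top from where it was at the start of the episode below 0.006 m); the robot touches nothing.
It fails at once if the red cap is moved by more than 6 mm (distance of red_cap_top from where it was at the start of the episode above 0.006 m).
It fails at once if the dust cover is dropped (falls freely faster than 0.7 m/s, about 25 mm) (contact force between cover and anything else below 0.05 N and linear speed of cover above 0.7 m/s).
It fails at once if the cuvette rack is moved by more than 20 mm (distance of cuvettes from where it was at the start of the episode above 0.02 m).
It fails at once if the tip box is moved by more than 20 mm (distance of tip_box from where it was at the start of the episode above 0.02 m).
It also fails if it takes over 64 s, if anything falls off the work surface, if the arm or the gripper's body presses on something with over 40 N, if the wrist force passes 120 N, or if a joint passes its speed limit or range.

### The arm

A 7-joint arm with a two-finger parallel gripper is mounted at the origin on the work surface. World frame = base frame: x ahead of the robot, y to its left, z up, the work surface at z = 0. Lengths are in mm, angles in degrees, forces in N, time in s.
With the tool pointing down it reaches from about 425 to 975 mm from the base axis. Payload 16.7 kg.
Tool frame: the origin (TCP) lies midway between the tips of the shut fingers; the grasp point (between the pads) lies 19 mm behind it (r.tcp_to_grasp is the distance from the TCP to the grasp point, in mm); z points along the fingers, y is the line along which they close (so a half turn about z gives the same grasp; the last joint's range is limited). The gripper opens to 85 mm and grips with 20 to 120 N. Pads are 22 mm wide; open, the fingers measure 114 mm over their backs; the gripper's body (76 mm by 85 mm) begins 54 mm behind the grasp point. The pads swing forward as they close: fully open they stand 13 mm farther back than shut.
Start: joints at [67.81, 24.414, 4.234, 92.017, -1.954, 63.644, -3.845], TCP at [158.977, -655.974, 231.302] pointing down, gripper open.
Joint ranges: [-163.25, 163.25], [-28.42, 122.38], [-70.27, 78.77], [12.13, 141.07], [-58.53, 238.53], [9.26, 117.41], [-156.51, 156.51]. Speed limits (degrees/s): [108.29, 108.29, 136.94, 136.94, 172.46, 172.46, 172.46].

### API

Orientations are given as [roll, pitch, yaw] about the fixed x, y, z axes, in that order (R = Rz(yaw) Ry(pitch) Rx(roll)).
In Python, from bench import r gives the robot as it stands.
- The arm moves only by the tool play_rows, never from a script. Its argument "commands" is text: rows parted by semicolons, each of 6 numbers parted by spaces: the shift along the tool's x, y, z normalised to -1 to 1, where 1 is 150 mm, then the turn, a rotation vector about the tool's x, y, z normalised to -1 to 1, where 1 is 120 degrees. In form: dx dy dz ax ay az; .... A call has 1 to 8 rows; each row is the pose to reach, as a shift and turn from the pose commanded when the call began, along the tool's axes at that moment; what a row does not reach only later rows make up. A row lasts 1/12 s, in which the tool goes at most 41.7 mm and 7.16 degrees, less where a joint would pass 70% of its speed; a pose out of reach is approached as far as the arm can. A call with a number of a shift or a turn outside -1 to 1 is refused whole. A call with a gripper value outside its range is refused whole. "claw" is the opening, from 0 (shut) to 1 (fully open), set as the call begins (left out, the last holds). The fingers move at their own pace and stop on an object; "force" is the grip in N (left out, the last holds). Time passes only in rows, so rows that repeat a pose let the fingers close. It gives the time, the measured TCP pose, the force, the opening and the grip force at its end, in the units of the state.
- r.get_state(): the state, without advancing time (a new reading comes with each control period).
- r.read_camera(name): name is "scene" or "top"; returns a dict with "color" (480x640x3 uint8, red, green, blue), "fx", "fy", "cx", "cy" (pixels), "eye" and "attitude" of the camera in the world. Camera axes: x right, y down, z forward; pixel columns grow to the right and rows downward; lengths in mm; the calibration is good to about 2 mm. A picture is of the moment at which its call begins. There is no depth.
- r.job_done(): hands the job in; it is judged then, once.
The state is a dict: "clock": time; "joint_pos": joint angles; "joint_velocities": joint speeds; "effort": joint torques, N m; "eef_pos": TCP position; "tool_rot": TCP orientation; "force": force on the tool from outside, world axes, zero at the start; "torque": the same for the moment, N m; "opening": opening from 0.0 (shut) to 1.0 (fully open); "gripper_force": force on a finger pad.
Only numpy, scipy, OpenCV 4.12 (cv2) and the standard library are available. Lean on these libraries where they do the work, as an engineer would, in place of code of your own. Each camera call takes 0.05 s, during which the arm holds its last target. There are 200 camera calls.

## Working session

There is one attempt and no reset: what is moved stays moved. The work goes in short steps, Python scripts to look and compute and a tool call to move; the robot and the scene stay as the last step left them, time stands still between calls to the robot, and variables do not carry over. Pictures are saved under pics/ and viewed, at most 10 in all, crops included, and the job is handed in when it is done.

Besides the shell and the picture viewer there is one more tool, called as a command line: name --argument value ..., lists and objects as JSON in quotes. play_rows: Moves the arm, as the interface text tells. Its arguments: {"type":"object","properties":{"commands":{"type":"string"},"claw":{"type":"number"},"force":{"type":"number"}},"required":["commands"]}

```bash
ls; mkdir -p pics
python3 - <<'E'
from bench import r
import cv2
for n in("scene","top"):
    c=r.read_camera(n); cv2.imwrite(f"pics/{n}0.png",c["color"][:,:,::-1])
    print(n,[c[k] for k in("fx","fy","cx","cy","eye","attitude")])
s=r.get_state();print({k:s[k] for k in("clock","eef_pos","tool_rot","opening","force")})
E
```

```text
pics
scene [602.3260331507555, 602.3260331507555, 310.1141585129669, 241.04183807359132, array([1126.27102999,  527.40058939, 1097.3861297 ]), array([-138.98417608,    1.07004335,  133.67720315])]
top [594.5109418187157, 594.5109418187157, 317.5132854857326, 242.53188389123198, array([ 345.41797367,  -38.27484028, 1459.93024284]), array([-1.72252062e+02,  3.12283084e-02, -9.13689194e+01])]
{'clock': 0.1, 'eef_pos': array([ 158.90942383, -655.63996803,  230.66926754]), 'tool_rot': array([-1.79931916e+02,  2.02197777e-03,  1.36219111e+01]), 'opening': 1.0016201958675883, 'force': array([-0.00330482, -0.15908216,  0.29115343])}
```

View pics/scene0.png

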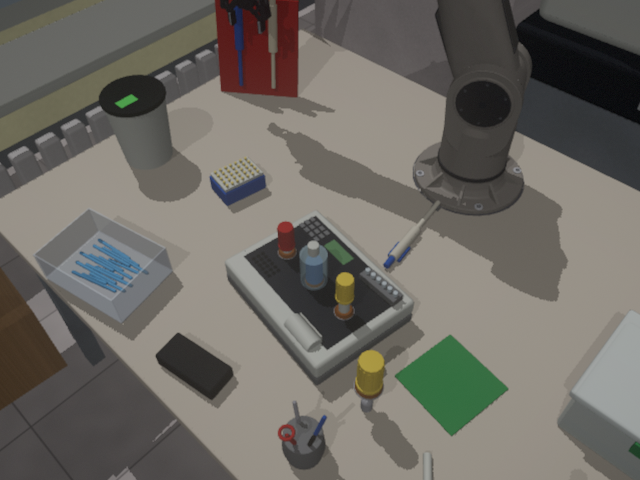

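View pics/top0.png

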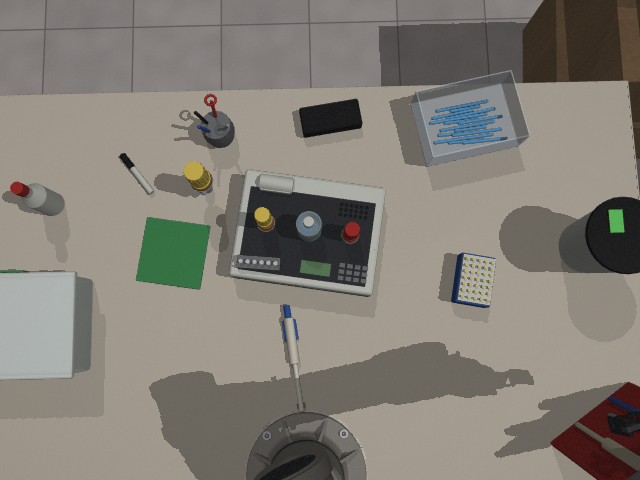

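The scene view shows the deck with red (286,240), covered blue (313,265) and yellow (345,290). The taller yellow look-alike is off the deck at (370,375). In the top view, yellow is at (263,215), the cover knob at (309,222), red at (351,230) and the mat around (174,253). I'll zoom in for exact pixels.

Run:
```python
import cv2
a=cv2.imread("pics/scene0.png")[205:385,220:420]; cv2.imwrite("pics/s_crop.png",cv2.resize(a,None,fx=3,fy=3,interpolation=cv2.INTER_CUBIC))
a=cv2.imread("pics/top0.png")[165:300,130:390]; cv2.imwrite("pics/t_crop.png",cv2.resize(a,None,fx=3,fy=3,interpolation=cv2.INTER_CUBIC))
```

```text
(no output)
```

View pics/s_crop.png

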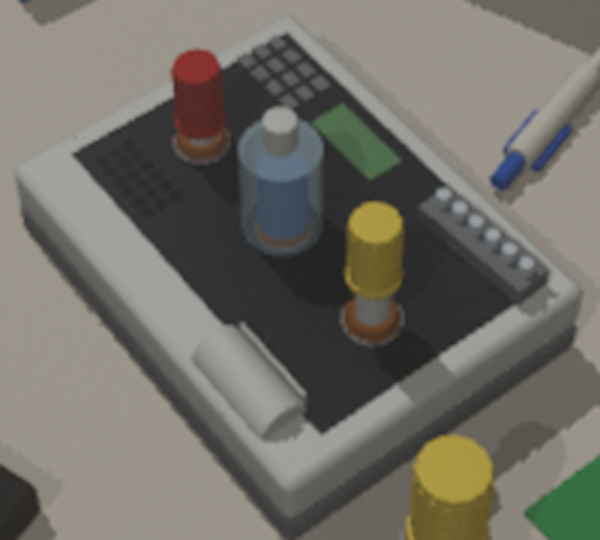

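View pics/t_crop.png

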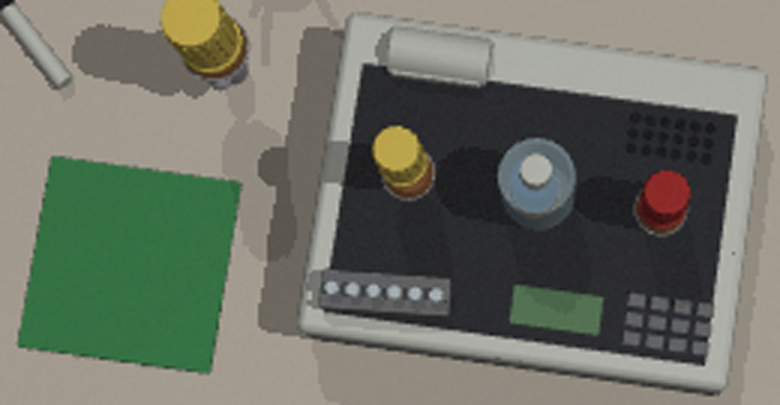

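The crops give usable centres. Scene crop: yellow (376,221), red (197,65), knob (281,120). Top crop: yellow (398,149), red (668,190), knob (536,170), with mat corners at (50,156), (241,182), (211,373) and (19,347). Next I'll triangulate.

```bash
cat > h.py <<'E'
import numpy as np
from scipy.spatial.transform import Rotation as R
C={"scene":(602.326,310.114,241.042,[1126.271,527.4006,1097.386],[-138.98417608,1.07004335,133.67720315],(220,205)),
"top":(594.511,317.513,242.532,[345.418,-38.275,1459.930],[-172.252062,.03122831,-91.3689194],(130,165))}
def ray(n,p,crop=True):
    f,cx,cy,e,a,o=C[n]; p=np.array(p,float)
    if crop: p=(p+.5)/3-.5+o
    d=R.from_euler("xyz",a,degrees=True).apply([(p[0]-cx)/f,(p[1]-cy)/f,1]); return np.array(e),d/np.linalg.norm(d)
def tri(s,t,crop=True):
    a,u=ray("scene",s,crop);b,v=ray("top",t,crop)
    k=np.linalg.lstsq(np.c_[u,-v],b-a,rcond=None)[0]; P,Q=a+k[0]*u,b+k[1]*v
    return ((P+Q)/2).round(1),round(np.linalg.norm(P-Q),1)
def onz(n,p,z,crop=True):
    e,d=ray(n,p,crop); return (e+d*(z-e[2])/d[2]).round(1)
E
python3 - <<'E'
from h import *
for n,s,t in(("yel",(376,221),(398,149)),("red",(197,65),(668,190)),("knob",(281,120),(536,170))): print(n,*tri(s,t),onz("top",t,185),onz("scene",s,185))
m=[onz("top",p,4) for p in((50,156),(241,182),(211,373),(19,347))];print("mat",m,np.mean(m,0))
m=[onz("top",p,75) for p in((350,14),(765,70),(725,392),(302,333))];print("an",m,np.mean(m,0))
print("cuv",[onz("top",p,103) for p in((322,270),(450,279),(448,315),(318,306))])
print("bigyel",tri((453,470),(192,22)))
print("bottle bases",onz("top",(409,182),75),onz("scene",(372,320),75))
E
```

```text
yel [584.3  77.8 180.1] 1.0 [583.7  77.  185. ] [586.9  80.7 185. ]
red [ 552.7 -118.9  156.2] 2.5 [ 548.9 -118.1  185. ] [569.6 -98.1 185. ]
knob [565.9 -22.7 183.7] 0.5 [565.8 -22.9 185. ] [566.6 -21.7 185. ]
mat [array([618.6, 381.8,   4. ]), array([592.9, 223.5,   4. ]), array([435.7, 247.9,   4. ]), array([460.7, 404.7,   4. ])] [526.975 314.475   4.   ]
an [array([714.5, 123.9,  75. ]), array([ 661., -205.,   75.]), array([ 407.1, -164. ,   75. ]), array([460.7, 163.2,  75. ])] [560.825 -20.475  75.   ]
cuv [array([506.3, 143.6, 103. ]), array([497. ,  45.7, 103. ]), array([469.4,  47.7, 103. ]), array([478.7, 146.8, 103. ])]
bigyel (array([685.2, 228.3, 174.8]), np.float64(1.9))
bottle bases [577.7  78.6  75. ] [587.2  80.9  75. ]
```

play_rows --commands "0.95 -1 0 0 0 -0.56;0.95 -1 0 0 0 -0.56;0.95 -1 0 0 0 -0.56;0.95 -1 0 0 0 -0.56;0.95 -1 0 0 0 -0.56;0.95 -1 0 0 0 -0.56;0.95 -1 0 0 0 -0.56;0.95 -1 0 0 0 -0.56" --claw 0 --force 40

```text
clock: 0.77
eef_pos: [262.6, -475.9, 231.4]
tool_rot: [-180.0, 0.0, 71.4]
force: [-0.4, -1.2, -0.3]
opening: -0.002
gripper_force: 0.0
```

```bash
cat > go.py <<'E'
import sys
from bench import r
from h import *
s=r.get_state(); p=s["eef_pos"]; T=R.from_euler("xyz",s["tool_rot"],degrees=True)
print(s["clock"].__round__(2),p.round(1),s["tool_rot"].round(2),np.array(s["force"]).round(1),round(s["opening"],3),np.round(s["gripper_force"],1),"q",np.array(s["joint_pos"]).round(0))
if len(sys.argv)>3:
    t=[float(v) for v in sys.argv[1:]]; yaw=t[3] if len(t)>3 else 80.9
    W=R.from_euler("xyz",[180,0,yaw],degrees=True)
    d=T.inv().apply(np.array(t[:3])-p)/150; a=(T.inv()*W).as_rotvec(degrees=True)/120
    print("shift",d.round(3),"turn",a.round(3))
E
python3 go.py 583 77.5 225
```

```text
0.77 [ 262.6 -475.9  231.4] [-180.      0.     71.35] [-0.4 -1.2 -0.3] -0.002 0.0 q [ 63.  13. -10. 108.   2.  59.  33.]
shift [4.179 0.845 0.042] turn [-0.    0.   -0.08]
```

play_rows --commands "1 0.2 0.02 0 0 -0.08;1 0.2 0.02 0 0 -0.08;1 0.2 0.02 0 0 -0.08;1 0.2 0.02 0 0 -0.08;1 0.2 0.02 0 0 -0.08"

```text
clock: 1.18
eef_pos: [342.4, -339.7, 228.3]
tool_rot: [180.0, -0.1, 80.9]
force: [0.6, -0.7, -0.3]
opening: -0.003
gripper_force: 0.0
```

play_rows --commands "1 0.4 0 0 0 0;1 0.4 0 0 0 0;1 0.4 0 0 0 0;1 0.4 0 0 0 0;1 0.4 0 0 0 0"

```text
clock: 1.6
eef_pos: [426.6, -200.6, 228.6]
tool_rot: [179.9, -0.1, 80.9]
force: [0.5, 0.2, 0.4]
opening: 0.001
gripper_force: 0.0
```

play_rows --commands "1 0.4 0 0 0 0;1 0.4 0 0 0 0;1 0.4 0 0 0 0;1 0.4 0 0 0 0;1 0.4 0 0 0 0"

```text
clock: 2.02
eef_pos: [510.1, -61.9, 228.6]
tool_rot: [179.9, -0.2, 80.9]
force: [-1.6, 0.1, -0.3]
opening: -0.001
gripper_force: 0.0
```

```bash
python3 go.py 583 77.5 225
```

```text
2.02 [510.1 -61.9 228.6] [ 1.7993e+02 -1.7000e-01  8.0930e+01] [-1.6  0.1 -0.3] -0.001 0.0 q [ 28.  12. -32. 111.   7.  59. -16.]
shift [0.994 0.333 0.027] turn [ 0.001 -0.001  0.   ]
```

play_rows --commands "0.994 0.333 0.02 0 0 0;0.994 0.333 0.02 0 0 0;0.994 0.333 0.02 0 0 0;0.994 0.333 0.02 0 0 0;0.994 0.333 0.02 0 0 0;0.994 0.333 0.02 0 0 0;0.994 0.333 0.1 0 0 0;0.994 0.333 0.2 0 0 0"

```text
clock: 2.68
eef_pos: [581.4, 68.8, 198.2]
tool_rot: [179.9, 0.0, 80.4]
force: [0.5, 0.9, -0.2]
opening: 0.001
gripper_force: 0.0
```

```bash
python3 go.py 583 77.5 145
python3 - <<'E'
from bench import r
import cv2,numpy as np
a=r.read_camera("scene")["color"][205:385,240:440,::-1];b=r.read_camera("top")["color"][165:300,190:390,::-1]
cv2.imwrite("pics/p1.png",cv2.resize(np.vstack([a,b])[:, :],None,fx=1.9,fy=1.9,interpolation=cv2.INTER_CUBIC))
E
```

```text
2.68 [581.4  68.8 198.2] [1.7991e+02 2.0000e-02 8.0420e+01] [ 0.5  0.9 -0.2] 0.001 0.0 q [ 14.  21. -34. 104.  14.  59. -35.]
shift [0.059 0.001 0.355] turn [ 0.001  0.    -0.004]
```

View pics/p1.png

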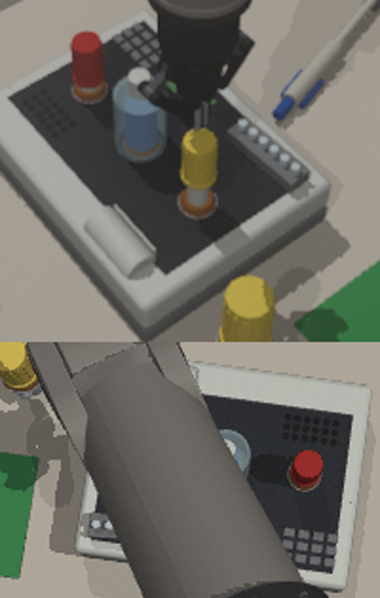

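The shut fingers stand over the yellow cap in the scene view, at about (200,125) of the composite, and are 9 mm short in y. I'll correct that, then press down.

play_rows --commands "0.059 0 0 0 0 -0.004;0.059 0 0 0 0 -0.004;0.059 0 0 0 0 -0.004"

```text
clock: 3.03
eef_pos: [582.9, 79.5, 199.1]
tool_rot: [179.9, -0.0, 81.0]
force: [-0.0, -0.5, -0.2]
opening: -0.0
gripper_force: 0.0
```

```bash
python3 go.py 583 77.5 145
```

```text
3.03 [582.9  79.5 199.1] [ 1.7994e+02 -3.0000e-02  8.1030e+01] [-0.  -0.5 -0.2] -0.0 0.0 q [ 13.  21. -34. 104.  14.  59. -35.]
shift [-0.013  0.002  0.361] turn [ 0.    -0.     0.001]
```

play_rows --commands "-0.01 0 0.06 0 0 0;-0.01 0 0.1 0 0 0;-0.01 0 0.14 0 0 0;-0.01 0 0.18 0 0 0;-0.01 0 0.22 0 0 0;-0.01 0 0.26 0 0 0;-0.01 0 0.3 0 0 0;-0.01 0 0.3 0 0 0"

```text
clock: 3.7
eef_pos: [581.8, 77.1, 151.9]
tool_rot: [-179.9, 0.0, 81.0]
force: [-0.4, 0.5, 0.2]
opening: 0.005
gripper_force: 0.0
```

play_rows --commands "0 0 0.02 0 0 0;0 0 0.03 0 0 0;0 0 0.04 0 0 0;0 0 0.05 0 0 0;0 0 0.055 0 0 0;0 0 0.055 0 0 0;0 0 0.055 0 0 0"

```text
clock: 4.28
eef_pos: [582.4, 77.5, 145.1]
tool_rot: [180.0, -0.0, 81.0]
force: [0.8, 0.5, 0.4]
opening: -0.003
gripper_force: 0.0
```

play_rows --commands "0 0 0.01 0 0 0;0 0 0.015 0 0 0;0 0 0.02 0 0 0;0 0 0.02 0 0 0;0 0 0.02 0 0 0"

```text
clock: 4.7
eef_pos: [583.0, 77.7, 143.7]
tool_rot: [179.9, 0.0, 81.0]
force: [-7.0, -2.6, 23.1]
opening: -0.001
gripper_force: 11.6
```

The yellow cap resists with 23 N at z 144, so it's shut. Now lift and move over the knob.

play_rows --commands "0 0 -0.2 0 0 0;0 0 -0.4 0 0 0;0 0 -0.6 0 0 0;-0.3 0 -0.6 0 0 0;-0.5 0 -0.6 0 0 0;-0.67 0 -0.6 0 0 0;-0.67 0 -0.6 0 0 0;-0.67 0 -0.6 0 0 0"

```text
clock: 5.37
eef_pos: [566.5, -23.5, 232.1]
tool_rot: [180.0, 0.0, 80.8]
force: [0.0, 0.1, -0.4]
opening: 0.001
gripper_force: 0.0
```

play_rows --commands "0 0 0 0 0 0;0 0 0 0 0 0" --claw 0.7

```text
clock: 5.53
eef_pos: [566.8, -20.5, 232.1]
tool_rot: [180.0, -0.0, 81.1]
force: [-0.1, 0.5, -0.8]
opening: 0.273
gripper_force: 0.0
```

```bash
python3 go.py 566.5 -22 162
python3 - <<'E'
from bench import r
import cv2,numpy as np
a=r.read_camera("scene")["color"][180:360,220:420,::-1]
cv2.imwrite("pics/p2.png",cv2.resize(a,None,fx=3,fy=3,interpolation=cv2.INTER_CUBIC))
E
```

```text
5.53 [566.8 -20.5 232.1] [ 1.7999e+02 -3.0000e-02  8.1080e+01] [-0.1  0.5 -0.8] 0.273 0.0 q [ 23.  17. -33. 104.  11.  61. -23.]
shift [-0.01  -0.     0.468] turn [ 0.    -0.     0.002]
```

View pics/p2.png

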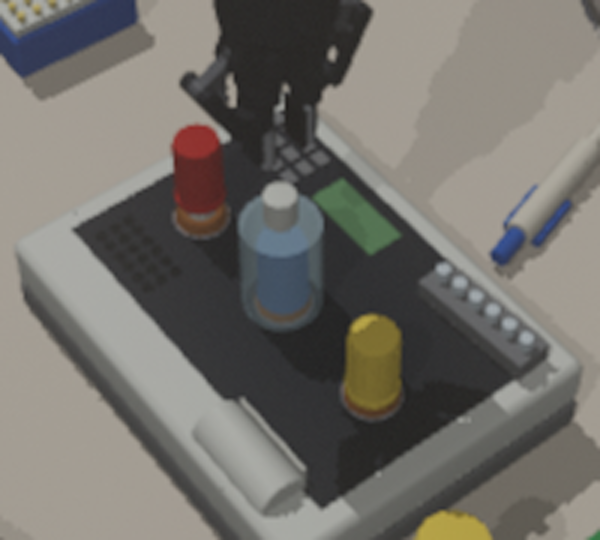

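The yellow cap now sits shut at about (373,370) of the crop, and the opening fingers are over the knob at (281,200). Descend and grip.

play_rows --commands "-0.008 0 0 0 0 0;-0.008 0 0 0 0 0;-0.008 0 0.1 0 0 0;-0.008 0 0.2 0 0 0;-0.008 0 0.3 0 0 0;-0.008 0 0.4 0 0 0;-0.008 0 0.46 0 0 0;-0.008 0 0.46 0 0 0"

```text
clock: 6.25
eef_pos: [565.5, -22.7, 161.4]
tool_rot: [-179.8, 0.0, 81.0]
force: [0.0, 0.5, -0.1]
opening: 0.699
gripper_force: 0.0
```

play_rows --commands "0 0 0 0 0 0;0 0 0 0 0 0;0 0 0 0 0 0;0 0 0 0 0 0;0 0 0 0 0 0;0 0 0 0 0 0;0 0 0 0 0 0;0 0 0 0 0 0" --claw 0 --force 40

```text
clock: 6.92
eef_pos: [567.1, -22.9, 164.0]
tool_rot: [179.9, -0.0, 81.0]
force: [0.2, 0.7, 7.0]
opening: 0.267
gripper_force: 39.4
```

```bash
python3 go.py 566.5 -22 162
```

```text
6.92 [567.1 -22.9 164. ] [ 1.799e+02 -1.000e-02  8.099e+01] [0.2 0.7 7. ] 0.267 39.4 q [ 22.  21. -32. 108.  14.  54. -26.]
shift [ 0.005 -0.005  0.014] turn [ 0.001 -0.     0.001]
```

play_rows --commands "0 0 -0.05 0 0 0;0 0 -0.13 0 0 0;0 0 -0.23 0 0 0;0 0 -0.35 0 0 0;0 0 -0.47 0 0 0;0 0 -0.59 0 0 0;0 0 -0.62 0 0 0;0 0 -0.62 0 0 0"

```text
clock: 7.58
eef_pos: [567.1, -22.9, 258.1]
tool_rot: [179.8, -0.0, 81.0]
force: [-0.5, 0.3, -0.7]
opening: 0.266
gripper_force: 39.4
```

```bash
python3 go.py 527 314.5 257
python3 - <<'E'
from bench import r
import cv2,numpy as np
a=r.read_camera("scene")["color"][160:385,220:420,::-1]
cv2.imwrite("pics/p3.png",cv2.resize(a,None,fx=2.6,fy=2.6,interpolation=cv2.INTER_CUBIC))
E
```

```text
7.58 [567.1 -22.9 258.1] [ 1.7983e+02 -1.0000e-02  8.0980e+01] [-0.5  0.3 -0.7] 0.266 39.4 q [ 24.  16. -33. 103.  10.  64. -22.]
shift [ 2.18  -0.617  0.005] turn [ 0.001 -0.     0.001]
```

View pics/p3.png

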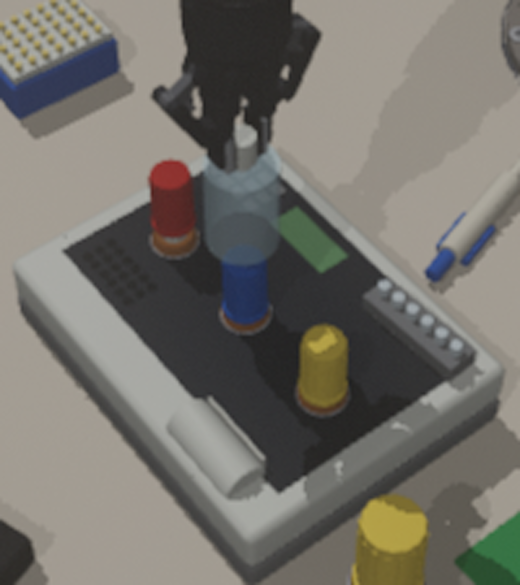

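The cover hangs upright in the fingers at about (240,200) of the crop, clear of the shut blue cap at (245,280). Carry it to the mat.

play_rows --commands "0.1 -0.03 0 0 0 0;0.25 -0.07 0 0 0 0;0.4 -0.11 0 0 0 0;0.55 -0.16 0 0 0 0;0.7 -0.2 0 0 0 0;0.85 -0.24 0 0 0 0;1 -0.28 0 0 0 0;1 -0.28 0 0 0 0"

```text
clock: 8.3
eef_pos: [546.9, 136.6, 255.3]
tool_rot: [-179.9, -0.1, 81.3]
force: [-0.5, -0.1, -0.8]
opening: 0.266
gripper_force: 39.4
```

play_rows --commands "0.1 -0.03 0 0 0 0;0.25 -0.07 0 0 0 0;0.4 -0.11 0 0 0 0;0.55 -0.16 0 0 0 0;0.7 -0.2 0 0 0 0;0.85 -0.24 0 0 0 0;1 -0.28 0 0 0 0;1 -0.28 0 0 0 0"

```text
clock: 8.97
eef_pos: [528.4, 291.0, 255.1]
tool_rot: [-179.9, -0.1, 81.3]
force: [-1.0, 0.2, -1.7]
opening: 0.268
gripper_force: 39.4
```

```bash
python3 go.py 527 314.5 110
```

```text
8.97 [528.4 291.  255.1] [-1.7987e+02 -8.0000e-02  8.1290e+01] [-1.   0.2 -1.7] 0.268 39.4 q [ -3.  21. -40.  98.  14.  66. -56.]
shift [ 0.152 -0.031  0.968] turn [-0.001 -0.001  0.003]
```

play_rows --commands "0.15 -0.03 0.05 0 0 0;0.15 -0.03 0.2 0 0 0;0.15 -0.03 0.35 0 0 0;0.15 -0.03 0.5 0 0 0;0.15 -0.03 0.65 0 0 0;0.15 -0.03 0.8 0 0 0;0.15 -0.03 0.95 0 0 0;0.15 -0.03 0.97 0 0 0"

```text
clock: 9.63
eef_pos: [527.5, 307.4, 106.0]
tool_rot: [-179.7, 0.2, 81.0]
force: [-0.7, -1.8, -1.9]
opening: 0.266
gripper_force: 39.4
```

play_rows --commands "0 0 0.03 0 0 0;0 0 0.05 0 0 0;0 0 0.07 0 0 0;0 0 0.08 0 0 0;0 0 0.09 0 0 0;0 0 0.095 0 0 0;0 0 0.095 0 0 0"

```text
clock: 10.22
eef_pos: [529.6, 309.5, 96.6]
tool_rot: [180.0, -0.0, 81.0]
force: [0.3, -0.0, -1.3]
opening: 0.266
gripper_force: 39.4
```

```bash
python3 go.py 527 314.5 93
```

```text
10.22 [529.6 309.5  96.6] [ 1.7998e+02 -1.0000e-02  8.0990e+01] [ 0.3 -0.  -1.3] 0.266 39.4 q [ -9.  32. -36. 105.  23.  51. -65.]
shift [ 0.03  -0.022  0.024] turn [ 0.    -0.     0.001]
```

Still about 3 mm up. I'll lower until the mat pushes back.

play_rows --commands "0.03 -0.02 0.008 0 0 0;0.03 -0.02 0.014 0 0 0;0.03 -0.02 0.02 0 0 0;0.03 -0.02 0.024 0 0 0;0.03 -0.02 0.024 0 0 0;0.03 -0.02 0.024 0 0 0"

```text
clock: 10.72
eef_pos: [527.3, 314.7, 93.0]
tool_rot: [180.0, -0.0, 81.0]
force: [-1.2, 0.9, 3.1]
opening: 0.266
gripper_force: 39.9
```

play_rows --commands "0 0 0.003 0 0 0;0 0 0.003 0 0 0;0 0 0.003 0 0 0;0 0 0.003 0 0 0;0 0 0.003 0 0 0;0 0 0.003 0 0 0" --claw 0.8

```text
clock: 11.22
eef_pos: [527.3, 314.3, 92.3]
tool_rot: [-180.0, 0.0, 81.0]
force: [-0.3, -0.3, 0.1]
opening: 0.798
gripper_force: 0.0
```

play_rows --commands "0 0 -0.05 0 0 0;0 0 -0.15 0 0 0;0 0 -0.35 0 0 0;0 0 -0.6 0 0 0;0 0 -0.85 0 0 0;0 0 -0.95 0 0 0;0 0 -0.95 0 0 0"

```text
clock: 11.8
eef_pos: [528.5, 315.9, 240.9]
tool_rot: [179.7, -0.3, 81.0]
force: [0.1, 0.1, 1.0]
opening: 0.799
gripper_force: 0.0
```

```bash
python3 go.py 566.5 -22 235
python3 - <<'E'
from bench import r
import cv2,numpy as np
a=r.read_camera("scene")["color"][180:460,260:540,::-1]
cv2.imwrite("pics/p4.png",cv2.resize(a,None,fx=2,fy=2,interpolation=cv2.INTER_CUBIC))
E
```

```text
11.8 [528.5 315.9 240.9] [179.67  -0.26  81.01] [0.1 0.1 1. ] 0.799 0.0 q [ -6.  23. -40.  98.  16.  65. -59.]
shift [-2.185  0.602  0.033] turn [ 0.003 -0.002  0.001]
```

View pics/p4.png

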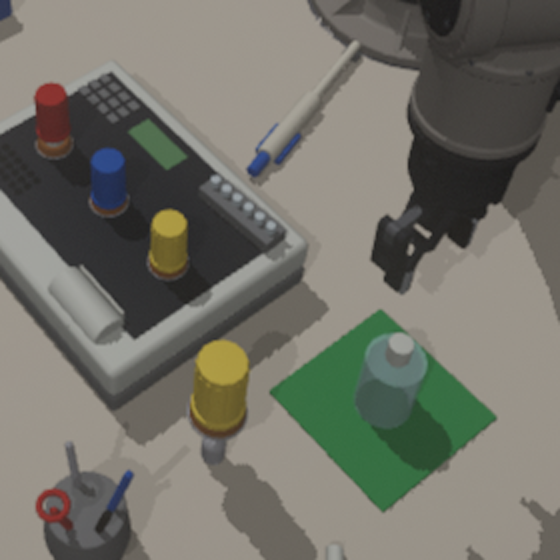

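The cover stands upright in the middle of the mat, at about (390,380) of the crop. The blue cap's top is at (108,158), roughly scene pixel (313.8,258.8), so I'll check its position against the plan and go back.

play_rows --commands "-0.25 0.07 0.03 0 0 0;-0.5 0.14 0.03 0 0 0;-0.75 0.21 0.03 0 0 0;-1 0.28 0.03 0 0 0;-1 0.28 0.03 0 0 0"

```text
clock: 12.27
eef_pos: [546.2, 151.1, 229.6]
tool_rot: [-180.0, 0.2, 80.5]
force: [0.8, -0.3, 0.5]
opening: 0.801
gripper_force: 0.0
```

play_rows --commands "-0.25 0.07 0 0 0 0;-0.5 0.14 0 0 0 0;-0.75 0.21 0 0 0 0;-1 0.28 0 0 0 0;-1 0.28 0 0 0 0;-1 0.28 0 0 0 0"

```text
clock: 12.77
eef_pos: [563.0, 2.4, 229.9]
tool_rot: [-179.9, 0.0, 80.8]
force: [0.8, 2.0, -0.1]
opening: 0.801
gripper_force: 0.0
```

```bash
python3 go.py 566.5 -22 235; python3 -c "
from h import *
print(onz('scene',(313.8,258.8),145,False))"
```

```text
12.77 [563.    2.4 229.9] [-1.7994e+02  3.0000e-02  8.0750e+01] [ 0.8  2.  -0.1] 0.801 0.0 q [ 22.  17. -35. 105.  11.  61. -26.]
shift [-0.157  0.049 -0.034] turn [-0.     0.    -0.001]
[569.  -18.9 145. ]
```

play_rows --commands "-0.157 0.048 0 0 0 0;-0.157 0.048 0 0 0 0;-0.157 0.048 0.15 0 0 0;-0.157 0.048 0.3 0 0 0;-0.157 0.048 0.4 0 0 0;-0.157 0.048 0.45 0 0 0;-0.157 0.048 0.45 0 0 0;-0.157 0.048 0.45 0 0 0"

```text
clock: 13.43
eef_pos: [566.8, -18.6, 163.1]
tool_rot: [-180.0, -0.0, 81.1]
force: [0.1, -0.1, 2.3]
opening: 0.798
gripper_force: 0.0
```

```bash
python3 go.py 566.5 -22 110
```

```text
13.43 [566.8 -18.6 163.1] [-1.7999e+02 -2.0000e-02  8.1060e+01] [ 0.1 -0.1  2.3] 0.798 0.0 q [ 22.  22. -33. 108.  14.  54. -26.]
shift [-0.023  0.002  0.354] turn [-0.    -0.     0.001]
```

play_rows --commands "-0.02 0 0.05 0 0 0;-0.02 0 0.12 0 0 0;-0.02 0 0.19 0 0 0;-0.02 0 0.26 0 0 0;-0.02 0 0.32 0 0 0;-0.02 0 0.35 0 0 0;-0.02 0 0.35 0 0 0"

```text
clock: 14.02
eef_pos: [565.6, -22.3, 108.8]
tool_rot: [-179.9, -0.0, 81.0]
force: [-0.5, -0.4, 0.1]
opening: 0.8
gripper_force: 0.0
```

play_rows --commands "0 0 0 0 0 0;0 0 0 0 0 0;0 0 0 0 0 0;0 0 0 0 0 0;0 0 0 0 0 0;0 0 0 0 0 0;0 0 0 0 0 0" --claw 0 --force 60

```text
clock: 14.6
eef_pos: [568.5, -22.6, 111.7]
tool_rot: [179.7, -0.0, 81.0]
force: [8.5, -1.7, 1.9]
opening: 0.386
gripper_force: 59.5
```

play_rows --commands "0 0 -0.03 0 0 0;0 0 -0.07 0 0 0;0 0 -0.11 0 0 0;0 0 -0.15 0 0 0;0 0 -0.19 0 0 0;0 0 -0.23 0 0 0;0 0 -0.26 0 0 0;0 0 -0.26 0 0 0"

```text
clock: 15.27
eef_pos: [568.4, -22.6, 151.4]
tool_rot: [179.7, -0.0, 81.0]
force: [8.7, -1.1, 1.7]
opening: 0.384
gripper_force: 65.3
```

play_rows --commands "0 0 -0.01 0 0 0;0 0 -0.015 0 0 0;0 0 -0.02 0 0 0;0 0 -0.02 0 0 0"

```text
clock: 15.6
eef_pos: [568.3, -22.7, 152.9]
tool_rot: [179.7, -0.1, 81.0]
force: [16.1, -0.1, -15.4]
opening: 0.378
gripper_force: 63.3
```

At 15 N the cap is against its upper stop. Release and retreat.

play_rows --commands "0 0 0.01 0 0 0;0 0 0.01 0 0 0;0 0 0.01 0 0 0;0 0 0.01 0 0 0;0 0 0.01 0 0 0;0 0 0.01 0 0 0" --claw 0.8

```text
clock: 16.1
eef_pos: [566.2, -22.4, 150.9]
tool_rot: [180.0, 0.0, 81.0]
force: [-0.3, 0.4, -0.1]
opening: 0.803
gripper_force: 0.0
```

play_rows --commands "0 0 -0.1 0 0 0;0 0 -0.3 0 0 0;0 0 -0.5 0 0 0;0 0 -0.7 0 0 0;0 0 -0.9 0 0 0;0 0 -0.9 0 0 0;0 0 -0.9 0 0 0"

```text
clock: 16.68
eef_pos: [566.9, -22.4, 287.4]
tool_rot: [179.8, 0.0, 81.0]
force: [-0.0, 0.6, 0.1]
opening: 0.799
gripper_force: 0.0
```

```bash
python3 go.py
python3 - <<'E'
from bench import r
import cv2,numpy as np
a=r.read_camera("scene")["color"][180:460,230:510,::-1]
cv2.imwrite("pics/p5.png",cv2.resize(a,None,fx=2,fy=2,interpolation=cv2.INTER_CUBIC))
E
```

```text
16.68 [566.9 -22.4 287.4] [179.82   0.    80.99] [-0.   0.6  0.1] 0.799 0.0 q [ 25.  15. -35. 101.   9.  67. -21.]
```

View pics/p5.png

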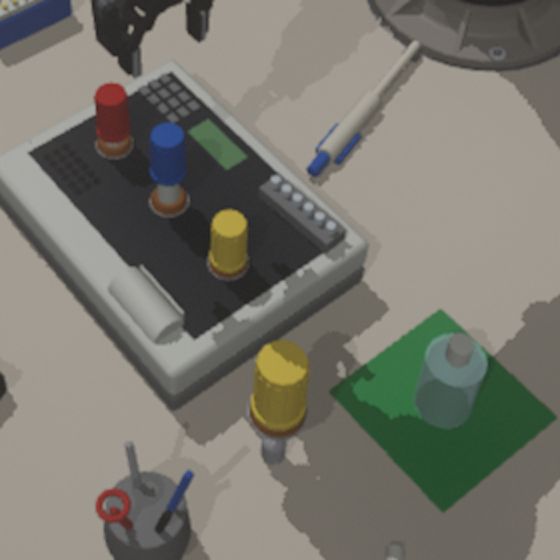

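The blue cap is up on its stem at (168,150), the yellow cap is shut at (229,240), the cover is on the mat at (450,380), and red looks unchanged.

```bash
python3 -c "
from bench import r
print(r.job_done())"
```

```text
the job is handed in; nothing more can be done
None
```

I handed the job in at about 17 s on the robot clock: yellow cap shut, dust cover upright on the green mat, blue cap fully open, red cap, rack and tip box untouched; the hand-in returned no verdict, so this rests on the final picture and the force readings.

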